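Slacken the specimen press by one turn

TASK

Slacken the plant-specimen press by exactly one turn: push its hand wheel round anticlockwise (seen from above) by the upright handle on its spoke, once all the way round, until the handle stands beside the brass index tab again. Push the handle gently with the fingertips or the outside of the fingers, without gripping it; never tighten the press or wind on well past the one turn. Leave the jar, the lens and the slide box where they stand.

Things in the scene. Friction and masses are not known exactly. Their poses are not given: they have to be found in the camera images.
- wheel (a joint): Turn of the hand wheel about its upright axis, rad; 0 with the handle beside the index tab as at the start (within 0.1), growing anticlockwise seen from above (slackening; a full turn, 6.28, raises the white platen by 6 mm). The wheel stays at its height, turns freely past a full turn, needs about 4 to 5 N at the handle and stays where it is left.
- wheel_hub (a point): Centre of the hand wheel on its axis, 170 mm above the table, at mid-thickness of the rim. Aluminium wheel: rim of 80 mm radius to the middle of its 14 mm thick round bar (top of the rim 177 mm above the table), three spokes, hub 36 mm wide whose top is 182 mm above the table. It is on top of a fixed white screw press, base 190 x 260 mm, crosshead top 148 mm above the table; the press stands in a different place and direction every time.
- handle_mid (a point): Half-way up the black upright handle that stands on the rim at the end of one spoke, 80 mm from the wheel's axis; 22 mm in diameter, from 176 to 229 mm above the table (this point at 203 mm). It goes round with the wheel; nothing else on the press is higher than 182 mm.
- handle: The same handle; origin at its foot on the rim, 176 mm above the table; z up along the handle. It spins freely on its own pin, so its x and y axes mean nothing.
- index_top (a point): Top of the brass index tab, 169 mm above the table, fixed on one end of the press's crosshead just outside the rim, 128 mm from the wheel's axis. With the joint at 0 or at a full turn the handle is in line between this tab and the hub.
- jar_mid (a point): Centre of a clear specimen jar with a dark cap, 60 mm in diameter, 85 mm tall, loose on the table near the press; leave alone.
- lens_mid (a point): Centre of a black spare microscope lens, 52 mm in diameter, 42 mm tall, loose on the table near the press; leave alone.
- slidebox_mid (a point): Centre of a grey and white slide box 95 x 60 x 32 mm, loose on the table near the press; leave alone.

How it is judged:
By the outcome, as a careful person would: the job done as asked, in the order asked, and still so for the second after the job is handed in, with the robot touching nothing.
It also fails if it takes over 64 s, if anything falls off the work surface, if the arm or the gripper's body presses on something with over 40 N, if the wrist force passes 120 N, or if a joint passes its speed limit or range.

ROBOT

A 6-joint arm with a two-finger parallel gripper is mounted at the origin on the work surface. World frame = base frame: x ahead of the robot, y to its left, z up, the work surface at z = 0. Lengths are in m, angles in rad, forces in N, time in s.
With the tool pointing down it reaches from about 0.275 to 0.85 m from the base axis. Payload 19 kg.
Tool frame: the origin (TCP) lies midway between the tips of the shut fingers; the grasp point (between the pads) lies 19 mm behind it (ctrl.grip_point_offset is the distance from the TCP to the grasp point, in m); z points along the fingers, y is the line along which they close (so a half turn about z gives the same grasp; the last joint's range is limited). The gripper opens to 85 mm and grips with 20 to 120 N. Pads are 22 mm wide; open, the fingers measure 114 mm over their backs; the gripper's body (76 mm by 85 mm) begins 54 mm behind the grasp point. The pads swing forward as they close: fully open they stand 13 mm farther back than shut.
Start: joints at [1.079, 0.15, 1.437, -0, 1.554, -0.134], TCP at [0.201, 0.539, 0.231] pointing down, gripper open.
Joint ranges: [-2.8, 2.8], [-0.68, 2.1], [0.12, 2.68], [-1.39, 4.53], [0.16, 2.79], [-2.81, 2.81]. Speed limits (rad/s): [1.89, 1.89, 2.22, 3.01, 3.01, 3.01].

INTERFACE

Orientations are given as a unit quaternion [w, x, y, z].
In Python, from rig import ctrl gives the robot as it stands. The module is installed in compiled form; this text tells all that it offers.
- The arm moves only by the shell command python3 -m creep 'ROWS' [FORCE]. ROWS is JSON, a list of rows, each an object of numbers: "hand": the closure in counts, from 0 (fully open) to 255 (shut); "tx", "ty", "tz": the shift along the tool's x, y, z in units of 25 mm (1.0 is 25 mm); "wx", "wy", "wz": the turn, a rotation vector about the tool's x, y, z in units of 6 degrees (1.0 is 6 degrees). In form: [{"hand": .., "tx": .., "ty": .., "tz": .., "wx": .., "wy": .., "wz": ..}, ...]. A call has 1 to 20 rows; each row shifts and turns the commanded pose from where the row before left it, along the tool's axes as they then stand; what a row does not reach is not made up. A row lasts 1/12 s, in which the tool goes at most 41.7 mm and 7.16 degrees, less where a joint would pass 70% of its speed; a pose out of reach is approached as far as the arm can. A call is refused whole if a number of a shift passes 1 or a number of a turn 1, either way. A call with a gripper value outside its range is refused whole. The fingers move at their own pace and stop on an object; FORCE is the grip in N (left out, the last holds). Time passes only in rows, so rows that do not move let the fingers close. It gives the time, the measured TCP pose, the force, the opening and the grip force at its end, in the units of the state.
- ctrl.state(): the state, without advancing time (a new reading comes with each control period).
- ctrl.get_image(name): name is "scene" or "top"; returns a dict with "image" (384x512x3 uint8, red, green, blue), "range_z" (384x512 float32, m along the optical axis (not along the pixel's ray), 0 where there is no reading), "fx", "fy", "cx", "cy" (pixels), "rvec" (rotation vector, rad) and "tvec" (3), from world to camera coordinates, as OpenCV has them. Camera axes: x right, y down, z forward; pixel columns grow to the right and rows downward; lengths in m; the calibration is good to about 2 mm. A picture is of the moment at which its call begins.
- ctrl.sign_off(): hands the job in; it is judged then, once.
The state is a dict: "time": time; "joint_pos": joint angles; "joint_velocities": joint speeds; "joint_torque": joint torques, N m; "position": TCP position; "eef_rot": TCP orientation; "force": force on the tool from outside, world axes, zero at the start; "ft_torque": the same for the moment, N m; "gripper_width": finger opening in m; "finger_force": force on a finger pad.
Only numpy, scipy, OpenCV 4.12 (cv2) and the standard library are available. Lean on these libraries where they do the work, as an engineer would, in place of code of your own. Each camera call takes 0.05 s, during which the arm holds its last target. There are 200 camera calls.

## Working session

There is one attempt and no reset: what is moved stays moved. The work goes in short steps, Python scripts to look and compute and a shell command to move; the robot and the scene stay as the last step left them, time stands still between calls to the robot, and variables do not carry over. Pictures are saved under pics/ and viewed, at most 10 in all, crops included, and the job is handed in when it is done.

```bash
mkdir -p pics; cat > h.py <<'E'
import numpy as np,cv2
from rig import ctrl
def world(d,u,v):
    z=float(np.median(d['range_z'][v-1:v+2,u-1:u+2]))
    R=cv2.Rodrigues(np.array(d['rvec'],float))[0]
    p=np.array([(u-d['cx'])/d['fx']*z,(v-d['cy'])/d['fy']*z,z])
    return R.T@(p-np.array(d['tvec']).ravel())
def worldmap(d):
    z=d['range_z'];v,u=np.mgrid[:z.shape[0],:z.shape[1]]
    R=cv2.Rodrigues(np.array(d['rvec'],float))[0]
    p=np.dstack([(u-d['cx'])/d['fx']*z,(v-d['cy'])/d['fy']*z,z])-np.array(d['tvec']).ravel()
    w=p@R; w[z==0]=np.nan
    return w
def save(d,n): cv2.imwrite(n,d['image'][:,:,::-1])
E
python3 - <<'E'
from h import *
a=ctrl.get_image('scene');b=ctrl.get_image('top')
im=np.hstack([a['image'],b['image']])
cv2.imwrite('pics/a.png',cv2.resize(a['image'],(800,600))[:,:,::-1]);cv2.imwrite('pics/b.png',cv2.resize(b['image'],(800,600))[:,:,::-1])
s=ctrl.state();print(s['time'],s['position'],s['eef_rot'],s['force'])
for n,d in(('a',a),('b',b)):
    w=worldmap(d);R=cv2.Rodrigues(np.array(d['rvec'],float))[0]
    print(n,-R.T@np.array(d['tvec']).ravel())
    for lo,hi in((.223,.235),(.172,.180)):
        m=(w[...,2]>lo)&(w[...,2]<hi)
        print(lo,m.sum(),np.nanmedian(w[m],0) if m.any() else 0)
E
```

```text
0.1 [0.20127361 0.53838068 0.23074235] [-1.76033610e-04  1.77927472e-01  9.84043447e-01 -5.27035296e-04] [-0.0113216  -0.01747521 -0.14268231]
a [1.08732986 0.47120344 0.61635292]
0.223 1765 [ 0.09814364 -0.48002595  0.22775634]
0.172 2452 [0.53502261 0.07128124 0.17652547]
b [0.45060019 0.04078432 0.96129193]
0.223 86 [0.53890611 0.16553999 0.22814833]
0.172 1851 [0.57269457 0.09586703 0.17584791]
```

View pics/a.png

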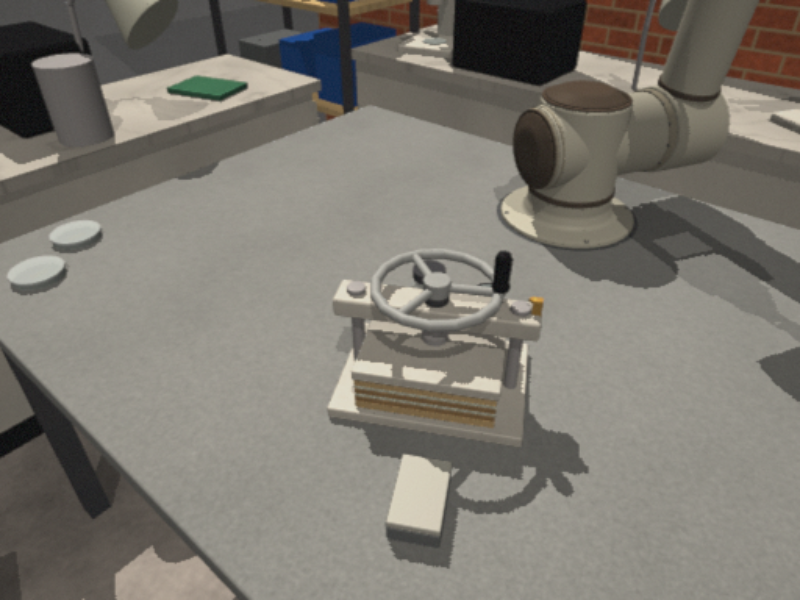

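View pics/b.png

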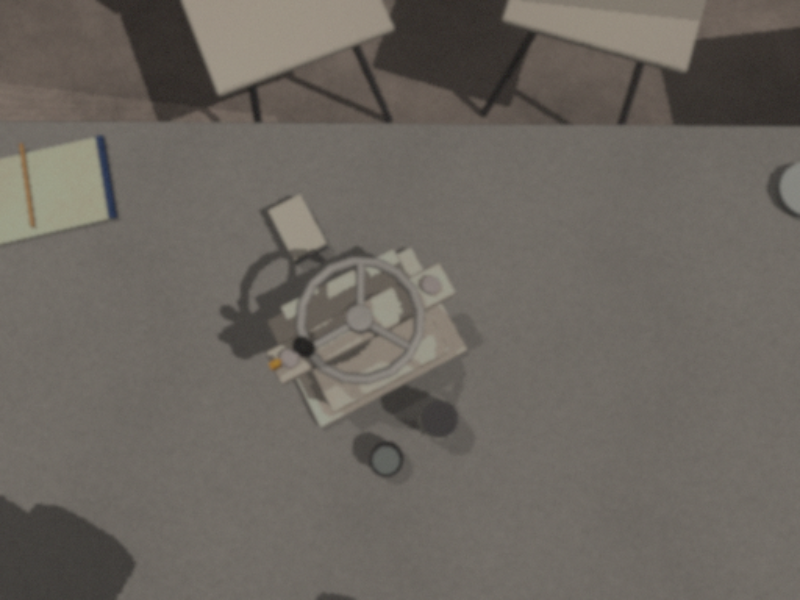

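The scene view shows the handle at (503,272), the hub at (438,285) and the brass tab at (536,306). In the top view the handle top is at (303,346), the hub at (360,318) and the tab at (275,363). The slide box lies on the far side, with the jar and lens on the near side.

```bash
python3 - <<'E'
from h import *
from scipy.optimize import least_squares
for n,pts in(('scene',dict(hub=(438,280),handle=(503,256),tab=(537,302),box=(420,490))),('top',dict(hub=(360,317),handle=(303,346),tab=(275,364),box=(298,224),jar=(386,459),lens=(438,417)))):
    d=ctrl.get_image(n)
    for k,(u,v) in pts.items(): print(n,k,world(d,round(u*.64),round(v*.64)).round(4))
    w=worldmap(d)
    m=(w[...,2]>.168)&(w[...,2]<.180)&(np.hypot(w[...,0]-.54,w[...,1]-.09)<.11)&(np.hypot(w[...,0]-.54,w[...,1]-.09)>.06)
    p=w[m]
    r=least_squares(lambda q:np.hypot(p[:,0]-q[0],p[:,1]-q[1])-q[2],[.54,.09,.08],loss='soft_l1',f_scale=.004);print('rim',r.x,m.sum())
    m=(w[...,2]>.19)&(w[...,2]<.235)&(np.hypot(w[...,0]-.54,w[...,1]-.165)<.05)
    print('handle pts',m.sum(),w[m].min(0),w[m].max(0))
E
```

```text
scene hub [0.581  0.0992 0.1828]
scene handle [0.5452 0.1687 0.2292]
scene tab [0.5221 0.211  0.1689]
scene box [0.753  0.2137 0.0339]
rim [0.56822169 0.09879391 0.07745986] 590
handle pts 227 [0.53259469 0.15584604 0.19046775] [0.55096186 0.17675043 0.23255651]
top hub [0.5806 0.096  0.1819]
top handle [0.5371 0.1608 0.2283]
top tab [0.5187 0.2064 0.1701]
top box [0.7568 0.2082 0.0334]
top jar [0.3907 0.0614 0.0427]
top lens [ 0.4533 -0.0123  0.0855]
rim [0.5713454  0.09591292 0.07733734] 823
handle pts 117 [0.52947547 0.15582329 0.19287871] [0.54963355 0.1754155  0.23141471]
```

Lens and jar are swapped from my labels: the jar is at (0.453, -0.012) and the lens at (0.391, 0.061). Hub ≈ (0.580, 0.098) and handle ≈ (0.540, 0.166), which gives r = 0.080, and the tab is 0.126 from the hub; these all check out. I'll go high over to the clockwise side of the handle with the fingers shut.

```bash
python3 -m creep '[{"hand":255,"tz":-1},{"hand":255,"tz":-1},{"hand":255,"tz":-1},{"hand":255,"tx":-1,"ty":-0.42},{"hand":255,"tx":-1,"ty":-0.42},{"hand":255,"tx":-1,"ty":-0.42},{"hand":255,"tx":-1,"ty":-0.42},{"hand":255,"tx":-1,"ty":-0.42},{"hand":255,"tx":-1,"ty":-0.42},{"hand":255,"tx":-1,"ty":-0.42},{"hand":255,"tx":-1,"ty":-0.42},{"hand":255,"tx":-1,"ty":-0.42},{"hand":255,"tx":-1,"ty":-0.42},{"hand":255,"tx":-1,"ty":-0.42},{"hand":255,"tx":-1,"ty":-0.42},{"hand":255,"tx":-1,"ty":-0.42},{"hand":255,"tx":-1,"ty":-0.42},{"hand":255,"tx":-1,"ty":-0.42},{"hand":255,"tx":-1,"ty":-0.42}]' 20
cat > to.py <<'E'
# print tool-axis shift (units of 25 mm) from the measured pose to given world point
import sys
from h import *
from scipy.spatial.transform import Rotation as Ro
s=ctrl.state();q=np.array(s['eef_rot']);R=Ro.from_quat(q[[1,2,3,0]])
t=np.array([float(x) for x in sys.argv[1:4]])
print(s['time'],np.round(s['position'],4),'F',np.round(s['force'],1),'units',(R.inv().apply(t-s['position'])/.025).round(2),R.as_matrix().round(3).tolist())
E
python3 to.py .583 .178 .192
```

```text
0.2 [0.2013 0.5384 0.2309] F [-0.4 -0.2 -0.9] units [-19.35  -8.16   1.56] [[-0.937, 0.35, -0.0], [0.35, 0.937, -0.001], [0.0, -0.001, -1.0]]schema error: expected keys hand, tx, ty, tz, wx, wy, wz
```

```bash
python3 -m creep '[{"hand":255,"tx":0,"ty":0,"tz":-1,"wx":0,"wy":0,"wz":0},{"hand":255,"tx":0,"ty":0,"tz":-1,"wx":0,"wy":0,"wz":0},{"hand":255,"tx":0,"ty":0,"tz":-1,"wx":0,"wy":0,"wz":0},{"hand":255,"tx":-1,"ty":-0.42,"tz":0,"wx":0,"wy":0,"wz":0},{"hand":255,"tx":-1,"ty":-0.42,"tz":0,"wx":0,"wy":0,"wz":0},{"hand":255,"tx":-1,"ty":-0.42,"tz":0,"wx":0,"wy":0,"wz":0},{"hand":255,"tx":-1,"ty":-0.42,"tz":0,"wx":0,"wy":0,"wz":0},{"hand":255,"tx":-1,"ty":-0.42,"tz":0,"wx":0,"wy":0,"wz":0},{"hand":255,"tx":-1,"ty":-0.42,"tz":0,"wx":0,"wy":0,"wz":0},{"hand":255,"tx":-1,"ty":-0.42,"tz":0,"wx":0,"wy":0,"wz":0},{"hand":255,"tx":-1,"ty":-0.42,"tz":0,"wx":0,"wy":0,"wz":0},{"hand":255,"tx":-1,"ty":-0.42,"tz":0,"wx":0,"wy":0,"wz":0},{"hand":255,"tx":-1,"ty":-0.42,"tz":0,"wx":0,"wy":0,"wz":0},{"hand":255,"tx":-1,"ty":-0.42,"tz":0,"wx":0,"wy":0,"wz":0},{"hand":255,"tx":-1,"ty":-0.42,"tz":0,"wx":0,"wy":0,"wz":0},{"hand":255,"tx":-1,"ty":-0.42,"tz":0,"wx":0,"wy":0,"wz":0},{"hand":255,"tx":-1,"ty":-0.42,"tz":0,"wx":0,"wy":0,"wz":0},{"hand":255,"tx":-1,"ty":-0.42,"tz":0,"wx":0,"wy":0,"wz":0},{"hand":255,"tx":-1,"ty":-0.42,"tz":0,"wx":0,"wy":0,"wz":0},{"hand":255,"tx":0,"ty":0,"tz":0,"wx":0,"wy":0,"wz":0}]' 20
python3 to.py .583 .178 .192
```

```text
time: 1.87
position: [0.5198, 0.2381, 0.3054]
eef_rot: [-0.0, 0.179, 0.984, -0.001]
force: [-0.8, 1.3, -0.3]
gripper_width: 0.0001
finger_force: 0.0
1.8667 [0.5198 0.2381 0.3054] F [-0.8  1.3 -0.3] units [-3.21 -1.35  4.54] [[-0.936, 0.353, -0.001], [0.353, 0.936, -0.001], [0.0, -0.001, -1.0]]
```

```bash
python3 -m creep '[{"hand":255,"tx":-0.8,"ty":-0.34,"tz":0,"wx":0,"wy":0,"wz":0},{"hand":255,"tx":-0.8,"ty":-0.34,"tz":0,"wx":0,"wy":0,"wz":0},{"hand":255,"tx":-0.8,"ty":-0.34,"tz":0,"wx":0,"wy":0,"wz":0},{"hand":255,"tx":-0.8,"ty":-0.34,"tz":0,"wx":0,"wy":0,"wz":0},{"hand":255,"tx":0,"ty":0,"tz":0,"wx":0,"wy":0,"wz":0},{"hand":255,"tx":0,"ty":0,"tz":0.75,"wx":0,"wy":0,"wz":0},{"hand":255,"tx":0,"ty":0,"tz":0.75,"wx":0,"wy":0,"wz":0},{"hand":255,"tx":0,"ty":0,"tz":0.75,"wx":0,"wy":0,"wz":0},{"hand":255,"tx":0,"ty":0,"tz":0.75,"wx":0,"wy":0,"wz":0},{"hand":255,"tx":0,"ty":0,"tz":0.75,"wx":0,"wy":0,"wz":0},{"hand":255,"tx":0,"ty":0,"tz":0.75,"wx":0,"wy":0,"wz":0},{"hand":255,"tx":0,"ty":0,"tz":0,"wx":0,"wy":0,"wz":0}]'
python3 to.py .583 .178 .192
python3 - <<'E'
from h import *
for n in('scene',):
    d=ctrl.get_image(n);cv2.imwrite('pics/c.png',cv2.resize(d['image'][90:290,150:400],(750,600),interpolation=cv2.INTER_CUBIC)[:,:,::-1])
# planned rows: circle R=80, 6.5 deg/row
R=np.array([[-.936,.352],[.352,.936]])
c=np.array([.580,.098])
a=np.radians(88+8*np.arange(46));P=c+.08*np.c_[np.cos(a),np.sin(a)]
D=np.diff(P,axis=0)@R/.025
print([(int(88+8*(i+1)),*x) for i,x in enumerate(D.round(2).tolist())])
E
```

```text
time: 2.87
position: [0.5786, 0.1814, 0.1901]
eef_rot: [-0.002, 0.178, 0.984, -0.001]
force: [-0.5, -1.0, -0.9]
gripper_width: 0.0001
finger_force: 0.0
2.8667 [0.5786 0.1814 0.1901] F [-0.5 -1.  -0.9] units [-0.21 -0.07 -0.08] [[-0.937, 0.35, -0.005], [0.35, 0.937, -0.001], [0.005, -0.003, -1.0]]
[(96, 0.41, -0.17), (104, 0.38, -0.23), (112, 0.35, -0.28), (120, 0.31, -0.32), (128, 0.26, -0.36), (136, 0.21, -0.4), (144, 0.15, -0.42), (152, 0.09, -0.44), (160, 0.03, -0.45), (168, -0.04, -0.44), (176, -0.1, -0.44), (184, -0.16, -0.42), (192, -0.21, -0.39), (200, -0.27, -0.36), (208, -0.31, -0.32), (216, -0.35, -0.27), (224, -0.39, -0.22), (232, -0.42, -0.16), (240, -0.43, -0.1), (248, -0.44, -0.04), (256, -0.45, 0.02), (264, -0.44, 0.08), (272, -0.42, 0.14), (280, -0.4, 0.2), (288, -0.37, 0.25), (296, -0.33, 0.3), (304, -0.28, 0.35), (312, -0.23, 0.38), (320, -0.18, 0.41), (328, -0.12, 0.43), (336, -0.06, 0.44), (344, 0.0, 0.45), (352, 0.07, 0.44), (360, 0.13, 0.43), (368, 0.19, 0.41), (376, 0.24, 0.38), (384, 0.29, 0.34), (392, 0.33, 0.3), (400, 0.37, 0.25), (408, 0.4, 0.19), (416, 0.43, 0.13), (424, 0.44, 0.07), (432, 0.45, 0.01), (440, 0.44, -0.05), (448, 0.43, -0.11)]
```

View pics/c.png

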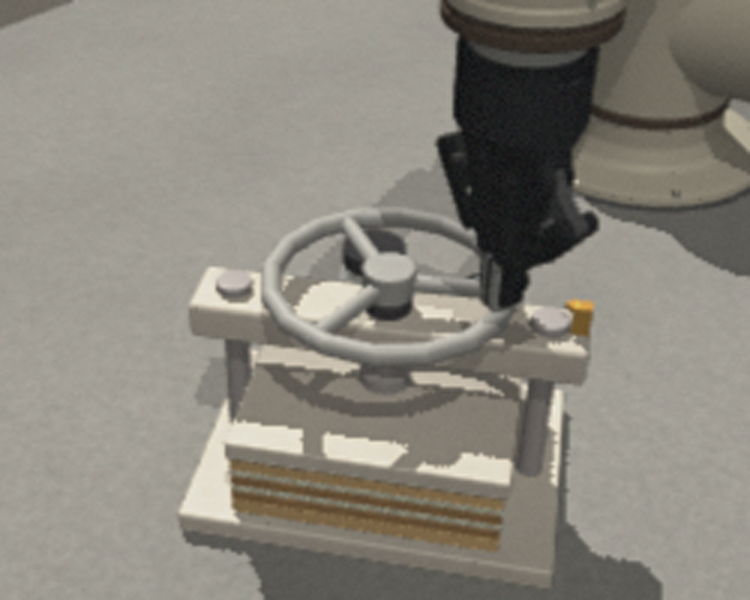

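The crop shows the shut fingertips at (505,285), over the rim on the camera side of the handle. Nothing is touching and the tips are clear of the rim. I'll push the first stretch now.

```bash
python3 -m creep '[{"hand":255,"tx":0.4,"ty":-0.22,"tz":0,"wx":0,"wy":0,"wz":0},{"hand":255,"tx":0.38,"ty":-0.25,"tz":0,"wx":0,"wy":0,"wz":0},{"hand":255,"tx":0.35,"ty":-0.28,"tz":0,"wx":0,"wy":0,"wz":0},{"hand":255,"tx":0.31,"ty":-0.32,"tz":0,"wx":0,"wy":0,"wz":0},{"hand":255,"tx":0.26,"ty":-0.36,"tz":0,"wx":0,"wy":0,"wz":0},{"hand":255,"tx":0.21,"ty":-0.4,"tz":0,"wx":0,"wy":0,"wz":0},{"hand":255,"tx":0.15,"ty":-0.42,"tz":0,"wx":0,"wy":0,"wz":0},{"hand":255,"tx":0.09,"ty":-0.44,"tz":0,"wx":0,"wy":0,"wz":0}]'
cat > hd.py <<'E'
from h import *
s=ctrl.state();p=np.array(s['position']);c=np.array([.580,.098])
f=lambda p:(np.round(p[:2],4),'r',round(float(np.hypot(*(p[:2]-c))),4),'deg',round(float(np.degrees(np.arctan2(*(p[:2]-c)[::-1]))%360),1))
print('tcp',*f(p),round(p[2],4),'F',np.round(s['force'],1))
for n in('top','scene'):
    d=ctrl.get_image(n);w=worldmap(d);r=np.hypot(w[...,0]-c[0],w[...,1]-c[1])
    dark=d['image'].max(2)<70
    m=(w[...,2]>.19)&(w[...,2]<.232)&(r>.06)&(r<.1)&(np.hypot(w[...,0]-p[0],w[...,1]-p[1])>.0165)&dark
    if m.sum()>5: print(n,m.sum(),*f((w[m].min(0)+w[m].max(0))/2),'med',*f(np.median(w[m],0)))
E
python3 hd.py
```

```text
time: 3.58
position: [0.5063, 0.1376, 0.1955]
eef_rot: [0.001, 0.178, 0.984, 0.001]
force: [3.5, 4.4, -2.8]
gripper_width: 0.0001
finger_force: 2.8
tcp [0.5063 0.1376] r 0.0836 deg 151.7 0.1955 F [ 3.5  4.4 -2.8]
scene 153 [0.5075 0.1121] r 0.0738 deg 169.0 med [0.5095 0.1144] r 0.0724 deg 166.9
```

```bash
python3 -m creep '[{"hand":255,"tx":-0.03,"ty":-0.45,"tz":0,"wx":0,"wy":0,"wz":0},{"hand":255,"tx":-0.1,"ty":-0.44,"tz":0.05,"wx":0,"wy":0,"wz":0},{"hand":255,"tx":-0.13,"ty":-0.44,"tz":0.05,"wx":0,"wy":0,"wz":0},{"hand":255,"tx":-0.16,"ty":-0.42,"tz":0,"wx":0,"wy":0,"wz":0},{"hand":255,"tx":-0.21,"ty":-0.39,"tz":0,"wx":0,"wy":0,"wz":0},{"hand":255,"tx":-0.27,"ty":-0.36,"tz":0,"wx":0,"wy":0,"wz":0},{"hand":255,"tx":-0.31,"ty":-0.32,"tz":0,"wx":0,"wy":0,"wz":0},{"hand":255,"tx":-0.35,"ty":-0.27,"tz":0,"wx":0,"wy":0,"wz":0},{"hand":255,"tx":-0.39,"ty":-0.22,"tz":0,"wx":0,"wy":0,"wz":0},{"hand":255,"tx":-0.42,"ty":-0.16,"tz":0,"wx":0,"wy":0,"wz":0}]'; python3 hd.py
```

```text
time: 4.52
position: [0.5319, 0.0353, 0.1925]
eef_rot: [0.0, 0.178, 0.984, 0.0]
force: [-3.8, 2.8, 3.5]
gripper_width: 0.0001
finger_force: 2.6
tcp [0.5319 0.0353] r 0.079 deg 232.5 0.1925 F [-3.8  2.8  3.5]
scene 181 [0.5547 0.0305] r 0.0721 deg 249.4 med [0.5592 0.0281] r 0.0729 deg 253.4
```

```bash
python3 -m creep '[{"hand":255,"tx":-0.43,"ty":-0.1,"tz":0,"wx":0,"wy":0,"wz":0},{"hand":255,"tx":-0.44,"ty":-0.04,"tz":0,"wx":0,"wy":0,"wz":0},{"hand":255,"tx":-0.45,"ty":0.02,"tz":0,"wx":0,"wy":0,"wz":0},{"hand":255,"tx":-0.44,"ty":0.08,"tz":0,"wx":0,"wy":0,"wz":0},{"hand":255,"tx":-0.42,"ty":0.14,"tz":0,"wx":0,"wy":0,"wz":0},{"hand":255,"tx":-0.4,"ty":0.2,"tz":0,"wx":0,"wy":0,"wz":0},{"hand":255,"tx":-0.37,"ty":0.25,"tz":0,"wx":0,"wy":0,"wz":0},{"hand":255,"tx":-0.33,"ty":0.3,"tz":0,"wx":0,"wy":0,"wz":0},{"hand":255,"tx":-0.28,"ty":0.35,"tz":0,"wx":0,"wy":0,"wz":0},{"hand":255,"tx":-0.23,"ty":0.38,"tz":0,"wx":0,"wy":0,"wz":0}]'; python3 hd.py
```

```text
time: 5.45
position: [0.6342, 0.0393, 0.1917]
eef_rot: [-0.0, 0.178, 0.984, -0.0]
force: [-4.9, -4.2, 1.2]
gripper_width: -0.0003
finger_force: 2.6
tcp [0.6342 0.0393] r 0.0799 deg 312.7 0.1917 F [-4.9 -4.2  1.2]
scene 222 [0.649  0.0619] r 0.0779 deg 332.4 med [0.6581 0.0668] r 0.0842 deg 338.2
```

```bash
python3 -m creep '[{"hand":255,"tx":-0.18,"ty":0.41,"tz":0,"wx":0,"wy":0,"wz":0},{"hand":255,"tx":-0.12,"ty":0.43,"tz":0,"wx":0,"wy":0,"wz":0},{"hand":255,"tx":-0.06,"ty":0.44,"tz":0,"wx":0,"wy":0,"wz":0},{"hand":255,"tx":0,"ty":0.45,"tz":0,"wx":0,"wy":0,"wz":0},{"hand":255,"tx":0.07,"ty":0.44,"tz":0,"wx":0,"wy":0,"wz":0},{"hand":255,"tx":0.13,"ty":0.43,"tz":0,"wx":0,"wy":0,"wz":0},{"hand":255,"tx":0.19,"ty":0.41,"tz":0,"wx":0,"wy":0,"wz":0},{"hand":255,"tx":0.24,"ty":0.38,"tz":0,"wx":0,"wy":0,"wz":0},{"hand":255,"tx":0.29,"ty":0.34,"tz":0,"wx":0,"wy":0,"wz":0},{"hand":255,"tx":0.33,"ty":0.3,"tz":0,"wx":0,"wy":0,"wz":0},{"hand":255,"tx":0.37,"ty":0.25,"tz":0,"wx":0,"wy":0,"wz":0},{"hand":255,"tx":0.4,"ty":0.19,"tz":0,"wx":0,"wy":0,"wz":0},{"hand":255,"tx":0.43,"ty":0.13,"tz":0,"wx":0,"wy":0,"wz":0},{"hand":255,"tx":0.22,"ty":0.04,"tz":0,"wx":0,"wy":0,"wz":0},{"hand":255,"tx":0,"ty":0,"tz":0,"wx":0,"wy":0,"wz":0}]'; python3 hd.py
python3 - <<'E'
from h import *
d=ctrl.get_image('scene');cv2.imwrite('pics/d.png',cv2.resize(d['image'][90:290,150:400],(750,600),interpolation=cv2.INTER_CUBIC)[:,:,::-1])
E
```

```text
time: 6.8
position: [0.6197, 0.1684, 0.1918]
eef_rot: [0.0, 0.178, 0.984, 0.0]
force: [0.0, -0.8, 0.4]
gripper_width: 0.0001
finger_force: 0.0
tcp [0.6197 0.1684] r 0.0808 deg 60.5 0.1918 F [ 0.  -0.8  0.4]
top 103 [0.5962 0.1754] r 0.0791 deg 78.1 med [0.5954 0.173 ] r 0.0766 deg 78.4
scene 76 [0.6141 0.1827] r 0.0913 deg 68.1 med [0.6042 0.1833] r 0.0887 deg 74.2
```

View pics/d.png

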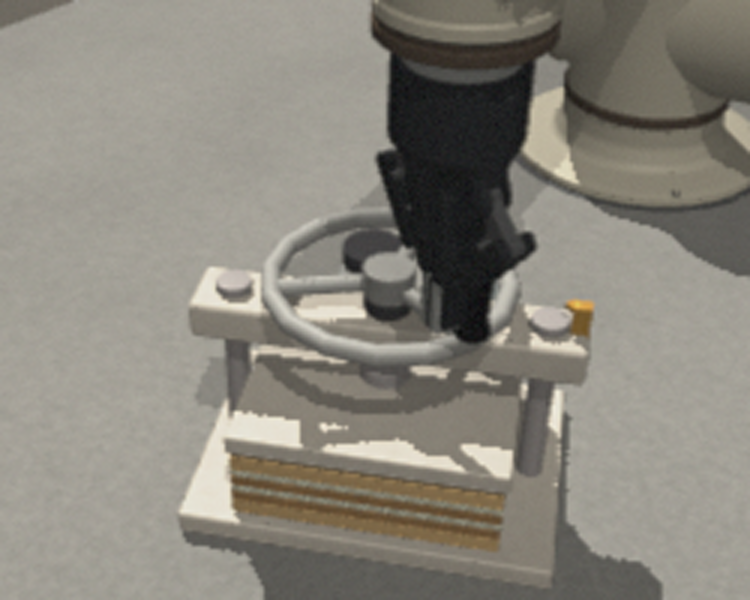

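The crop shows the handle ahead of the fingers at (470,330), about 40° short of the tab at (580,315).

```bash
python3 -m creep '[{"hand":255,"tx":0.43,"ty":0.08,"tz":0,"wx":0,"wy":0,"wz":0},{"hand":255,"tx":0.45,"ty":0.02,"tz":0,"wx":0,"wy":0,"wz":0},{"hand":255,"tx":0.44,"ty":-0.04,"tz":0,"wx":0,"wy":0,"wz":0},{"hand":255,"tx":0.22,"ty":-0.04,"tz":0,"wx":0,"wy":0,"wz":0},{"hand":255,"tx":0,"ty":0,"tz":0,"wx":0,"wy":0,"wz":0}]'; python3 hd.py
python3 - <<'E'
from h import *
d=ctrl.get_image('top');cv2.imwrite('pics/e.png',cv2.resize(d['image'][150:270,160:310],(750,600),interpolation=cv2.INTER_CUBIC)[:,:,::-1])
E
```

```text
time: 7.37
position: [0.5841, 0.1818, 0.1915]
eef_rot: [-0.0, 0.178, 0.984, 0.0]
force: [-0.6, 0.0, -0.3]
gripper_width: 0.0
finger_force: 0.0
tcp [0.5841 0.1818] r 0.0839 deg 87.2 0.1915 F [-0.6  0.  -0.3]
```

View pics/e.png

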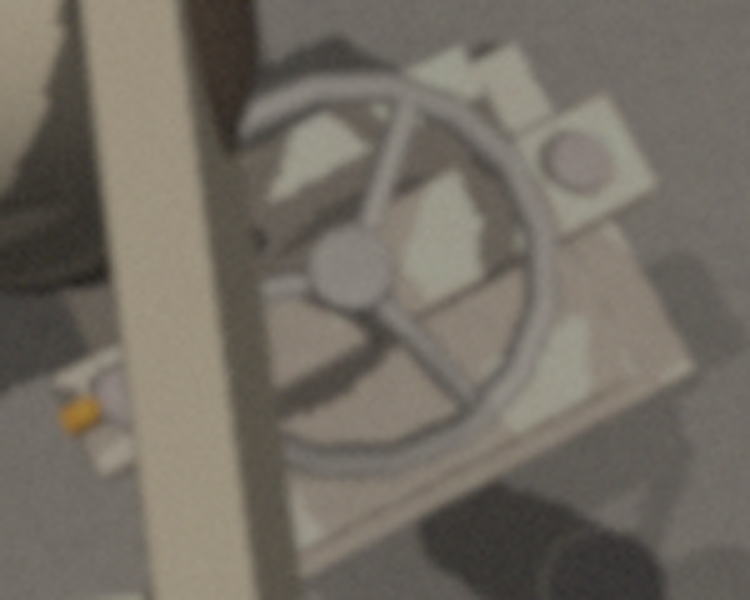

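The top view shows the hub at (352,268) and spoke ends at (408,105) and (470,400). That puts the handle spoke at about 101.5° against roughly 120° at the start (same method on the first picture), so about 18° remains.

```bash
python3 -m creep '[{"hand":255,"tx":0.28,"ty":-0.18,"tz":0,"wx":0,"wy":0,"wz":0},{"hand":255,"tx":0.27,"ty":-0.2,"tz":0,"wx":0,"wy":0,"wz":0},{"hand":255,"tx":0.16,"ty":-0.14,"tz":0,"wx":0,"wy":0,"wz":0},{"hand":255,"tx":0,"ty":0,"tz":0,"wx":0,"wy":0,"wz":0}]'; python3 hd.py
python3 - <<'E'
from h import *
d=ctrl.get_image('top');cv2.imwrite('pics/f.png',cv2.resize(d['image'][150:270,160:310],(750,600),interpolation=cv2.INTER_CUBIC)[:,:,::-1])
E
```

```text
time: 7.85
position: [0.5631, 0.1753, 0.1913]
eef_rot: [-0.0, 0.178, 0.984, -0.0]
force: [0.4, -0.9, 1.2]
gripper_width: -0.0
finger_force: 0.0
tcp [0.5631 0.1753] r 0.0791 deg 102.4 0.1913 F [ 0.4 -0.9  1.2]
```

View pics/f.png

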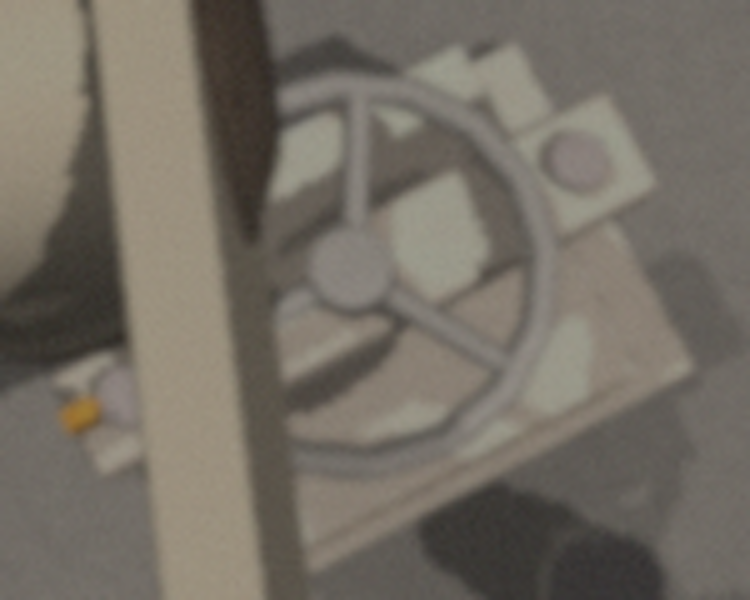

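The spokes at (360,100) and (505,358) put the handle at about 118–119°, essentially a full turn. I'll back off, lift clear and check it against the starting picture.

```bash
python3 -m creep '[{"hand":255,"tx":-0.4,"ty":0.25,"tz":0,"wx":0,"wy":0,"wz":0},{"hand":255,"tx":-0.3,"ty":0.2,"tz":0,"wx":0,"wy":0,"wz":0},{"hand":255,"tx":0,"ty":0,"tz":0,"wx":0,"wy":0,"wz":0},{"hand":255,"tx":0,"ty":0,"tz":-1,"wx":0,"wy":0,"wz":0},{"hand":255,"tx":0,"ty":0,"tz":-1,"wx":0,"wy":0,"wz":0},{"hand":255,"tx":0,"ty":0,"tz":-1,"wx":0,"wy":0,"wz":0},{"hand":255,"tx":0,"ty":0,"tz":-1,"wx":0,"wy":0,"wz":0},{"hand":255,"tx":0.5,"ty":1,"tz":0,"wx":0,"wy":0,"wz":0},{"hand":255,"tx":0.5,"ty":1,"tz":0,"wx":0,"wy":0,"wz":0},{"hand":255,"tx":0.5,"ty":1,"tz":0,"wx":0,"wy":0,"wz":0},{"hand":255,"tx":0.5,"ty":1,"tz":0,"wx":0,"wy":0,"wz":0},{"hand":255,"tx":0.5,"ty":1,"tz":0,"wx":0,"wy":0,"wz":0},{"hand":255,"tx":0.5,"ty":1,"tz":0,"wx":0,"wy":0,"wz":0},{"hand":255,"tx":0.5,"ty":1,"tz":0,"wx":0,"wy":0,"wz":0},{"hand":255,"tx":0.5,"ty":1,"tz":0,"wx":0,"wy":0,"wz":0},{"hand":255,"tx":0.5,"ty":1,"tz":0,"wx":0,"wy":0,"wz":0},{"hand":255,"tx":0.5,"ty":1,"tz":0,"wx":0,"wy":0,"wz":0},{"hand":255,"tx":0,"ty":0,"tz":0,"wx":0,"wy":0,"wz":0}]'
python3 - <<'E'
from h import *
d=ctrl.get_image('top')
b=cv2.imread('pics/b.png');n=cv2.resize(d['image'],(800,600))[:,:,::-1]
cr=lambda i:cv2.resize(i[240:400,250:450],(400,320),interpolation=cv2.INTER_CUBIC)
cv2.imwrite('pics/g.png',np.hstack([cr(b),cr(n)]))
for i in(b,n):
    m=(i.max(2)<45)[320:375,270:335];u=np.argwhere(m);print(len(u),u.mean(0) if len(u) else 0)
E
python3 hd.py
```

```text
time: 9.5
position: [0.5528, 0.4624, 0.2899]
eef_rot: [-0.001, 0.176, 0.984, -0.0]
force: [-0.4, 0.4, -0.2]
gripper_width: 0.0002
finger_force: 0.0
211 [26.73459716 33.3507109 ]
199 [24.94974874 32.47738693]
tcp [0.5534 0.4604] r 0.3634 deg 94.2 0.29 F [-0.4 -1.4 -0.4]
top 103 [0.5403 0.166 ] r 0.0787 deg 120.3 med [0.5393 0.1645] r 0.078 deg 121.5
scene 197 [0.5466 0.1693] r 0.0788 deg 115.1 med [0.5485 0.171 ] r 0.0795 deg 113.4
```

View pics/g.png

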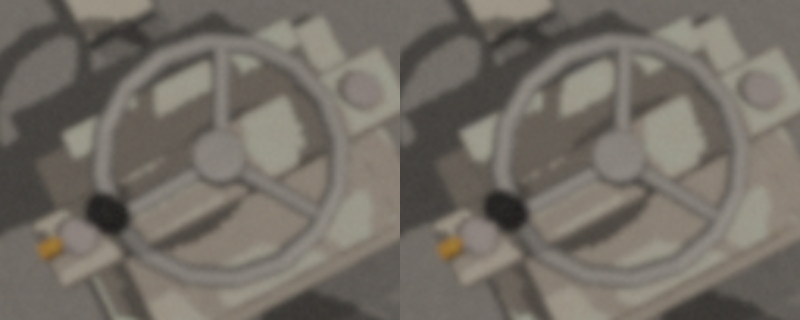

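Side by side, the handle is at (107,213) at the start and (506,210) now (106,210 in the same crop). That is within about 2° (0.03 rad) of its starting place and in line with the tab at (450,247). The slide box edge hasn't moved, and the arm is clear.

```bash
python3 -c "
from rig import ctrl
print(ctrl.sign_off())"
```

```text
the job is handed in; nothing more can be done
None
```

I slackened the press by one full anticlockwise turn and handed the job in at about 9.6 s. The handle stands beside the brass tab again, within about 2° of where it started. The gripper never came near the jar, the lens or the slide box, and the arm ended clear of everything.

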